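# Sort the worktop handful into spice rack, produce crate and tamper dish

### The arm

A 6-joint arm with a two-finger parallel gripper is mounted at the origin on a cart in front of the work surface, level with it; the furniture and walls round the work are solid. World frame = base frame: x ahead of the robot, y to its left, z up, the work surface at z = 0. Lengths are in m, angles in rad, forces in N, time in s.
With the tool pointing down it reaches from about 0.25 to 0.725 m from the base axis. Payload 4 kg.
Tool frame: the origin (TCP) lies on the centre line of the jaws, within the pads' length; the fingertips stand ahead of it and the grasp point (between the pads) lies 3 mm ahead of it (bot.tcp_to_tips is the z of the fingertips in the tool frame, in m); z points along the fingers, y is the line along which they close (so a half turn about z gives the same grasp; the last joint's range is limited). The gripper opens to 85 mm and grips with 20 to 120 N. Pads are 22 mm wide; open, the fingers measure 114 mm over their backs; the gripper's body (76 mm by 85 mm) begins 54 mm behind the grasp point. The pads swing forward as they close: fully open they stand 13 mm farther back than shut.
Start: joints at [1.252, 0.241, 0.005, 1.335, 0, 1.571], TCP at [0.157, 0.475, 0.216] pointing down, gripper open.
Joint ranges: [-2.72, 2.72], [-1.05, 1.87], [-1.09, 1.28], [-1.99, 2.15], [-1.42, 1.44], [-3.14, 3.14]. Speed limits (rad/s): [2.79, 2.79, 3.14, 3.14, 3.14, 3.14].

### API

Orientations are given as a unit quaternion [x, y, z, w].
In Python, from workcell import telemetry, camera, camera_params, ticket, boxes_of, cut_out, spot_point, bot gives the robot as it stands.
- The arm moves only by the shell command python3 -m creep 'ROWS'. ROWS is text: rows parted by semicolons, each of 5 numbers parted by spaces: the opening, from 0 (shut) to 1 (fully open), then the shift along the tool's x, y, z in units of 150 mm (1.0 is 150 mm), then the turn about the tool's z in units of 180 degrees (1.0 is 180 degrees). In form: claw x y z turn; .... A call has 1 to 12 rows; each row is the pose to reach, as a shift and turn from the pose commanded when the call began, along the tool's axes at that moment, turning the shorter way round; what a row does not reach only later rows make up. A row lasts 1/8 s, in which the tool goes at most 62.5 mm and 10.7 degrees, less where a joint would pass 70% of its speed; a pose out of reach is approached as far as the arm can. A call with a number of a shift or a turn outside -1 to 1 is refused whole. A call with a gripper value outside its range is refused whole. The fingers move at their own pace and stop on an object; the grip force is fixed at half the most. Time passes only in rows, so rows that repeat a pose let the fingers close. It gives the time, the measured TCP pose, the force, the opening and the grip force at its end, in the units of the state.
- telemetry.get_obs(): the state, without advancing time (a new reading comes with each control period).
- camera(name): name is "side" or "top" or "wrist"; returns the picture (400x640x3 uint8, red, green, blue); there is no depth.
- camera_params(name): a dict with "camera_matrix" (3x3 intrinsics, pixels), "eye" and "attitude" of the camera in the world. Camera axes: x right, y down, z forward; pixel columns grow to the right and rows downward; lengths in m; the calibration is good to about 2 mm. A picture is of the moment at which its call begins: read the wrist's pose just before it. camera_params takes no time and is no camera call; for the wrist camera it gives the pose at the moment of the call.
- ticket.job_done(): hands the job in; it is judged then, once.
Trained networks look in the newest picture that a camera, given by its name, has taken for a name from the list of things; names that differ only in an ending like _2 or _b are one class to them, and where a whole thing is asked for, a point or a joint stands for the part that bears it (a point fixed in the world has none). Each returns a list of dicts, best first, with "conf" (0 to 1); they miss things now and then, are a little off and sometimes report something else, mostly with a low value. They report only what shows in the picture. A call takes as long as a camera call. They do not tell look-alikes from the thing itself.
- boxes_of(thing, camera): "at" ([x, y, z] in m, in world coordinates, good to about 4 mm: the middle of the surface that is visible of it).
- cut_out(thing, camera): "pixels" (400x640 bool, what is visible of it).
- spot_point(thing, camera): "at" ([x, y, z] in m, in world coordinates, good to about 4 mm: a listed point, or the origin of a listed thing).
The state is a dict: "clock": time; "joint_pos": joint angles; "joint_vel": joint speeds; "tau": joint torques, N m; "eef_pos": TCP position; "tool_rot": TCP orientation; "ft_force": force on the tool from outside, world axes, zero at the start; "ft_torque": the same for the moment, N m; "grip_width": finger opening in m; "grasp_force": force on a finger pad.
Only numpy, scipy, OpenCV 4.12 (cv2) and the standard library are available. Lean on these libraries where they do the work, as an engineer would, in place of code of your own. Each camera call takes 0.05 s, during which the arm holds its last target. There are 200 camera calls.

### The job

Put away the things left along the front of the worktop, each where its kind belongs: stand the two loose spice jars upright in the two empty bays of the spice rack, lay the lemon and the garlic in the produce crate, one in each compartment (either way round), and stand the coffee tamper on its foot in the round dish. Leave the salt shaker standing where it is.

Things in the scene. Friction and masses are not known exactly. Their poses are not given: they have to be found in the camera images.
- spice_jar_1: spice jar: upright glass jar with a red screw cap, about 42 mm across (cap 45 mm), 106 mm tall, reddish-brown printed label; stands upright on the worktop. Origin at the centre of its underside, z up; its turn about z does not matter. Both loose spice jars are one kind.
- spice_jar_2: spice jar: upright glass jar with a red screw cap, about 42 mm across (cap 45 mm), 106 mm tall, dark label with a yellow picture; stands upright on the worktop. Origin at the centre of its underside, z up; its turn about z does not matter. Both loose spice jars are one kind.
- tamper: coffee tamper standing upright: flat pale round foot 58 mm across and about 30 mm high, with a dark wooden knob at most 36 mm across above it, 87 mm tall in all. Origin at the centre of its underside, z up. Grasp it by the knob, 60 to 70 mm up.
- salt_shaker: bystander that stays where it is: salt shaker, 44 mm across, 90 mm tall, clear below with a grey dome top. Origin at the centre of its underside.
- crate: pale wooden produce crate, fixed: open shallow tray 140 mm (x) by 210 mm (y), 36 mm high, walls and floor 6 mm thick; a middle wall makes two compartments side by side along y, each 128 mm (x) by 96 mm (y) inside, centred at y = +51 and -51 mm. Origin at the centre of its underside; yaw within 0.2 rad of 0.
- spice_rack: spice rack, fixed: long narrow brown wooden tray, 72 mm (x) by 206 mm (y), 30 mm high, walls and floor 5 mm thick; three square bays in a row along y, each 62 mm inside, centred at y = +67, 0, -67 mm. A fixed red-capped jar (106 mm tall) fills the middle bay; the end bays are empty. Origin at the centre of its underside; yaw within 0.2 rad of 0.
- tamper_dish: tamper holder, fixed to the worktop: round dark steel dish, 88 mm outside, 78 mm inside, rim 22 mm high, floor 5 mm thick, empty. Origin at the centre of its underside.
- lemon_centre (a point): yellow lemon lying on its side on the worktop: 71 mm long along its x axis, 53 mm across along y, 51 mm high. This point is the middle of the fruit, 25.5 mm above the worktop at the start. Best grasped across y at half height.
- garlic_centre (a point): pale garlic bulb, 56 mm across and 56 mm tall with its short stem, nearly round about z, widest near 25 mm above its underside. This point is on its axis, 26 mm above the worktop at the start.
Mind the look-alikes: they are no part of the job. What is shaped like the spice_jar_2 but blue is not meant.

How it is judged:
By the outcome, as a careful person would: the job done as asked, in the order asked, and still so for the second after the job is handed in, with the robot touching nothing.
It also fails if it takes over 136 s, if anything falls off the work surface, if the arm or the gripper's body presses on something with over 40 N, if the wrist force passes 120 N, or if a joint passes its speed limit or range.

## Working session

There is one attempt and no reset: what is moved stays moved. The work goes in short steps, Python scripts to look and compute and a shell command to move; the robot and the scene stay as the last step left them, time stands still between calls to the robot, and variables do not carry over. Pictures are saved under pics/ and viewed, at most 14 in all, crops included, and the job is handed in when it is done.

```bash
ls; mkdir -p pics
cat > h.py <<'E'
import numpy as np, cv2
from workcell import telemetry, camera, camera_params, ticket, boxes_of, cut_out, spot_point, bot
E
python3 - <<'E'
from h import *
o=telemetry.get_obs(); print(o['clock'],o['eef_pos'],o['tool_rot'],o['grip_width'],bot.tcp_to_tips)
for c in('top','side'):
    im=camera(c); cv2.imwrite(f'pics/{c}0.png',im[:,:,::-1])
    p=camera_params(c); print(c,p)
    for t in('spice_jar_1','tamper','salt_shaker','crate','spice_rack','tamper_dish','lemon_centre','garlic_centre'):
        print(t,[(np.round(d['at'],3).tolist(),round(d['conf'],2)) for d in spot_point(t,c)])
print(telemetry.get_obs()['clock'])
E
```

```text
pics
0.0 [0.15649317 0.47418753 0.21537768] [ 1.58704499e-01  9.87325549e-01 -1.05434985e-03 -1.76700408e-04] 0.08582249606455687 0.022
top {'camera_matrix': array([[452.82757065,   0.        , 324.842883  ],
       [  0.        , 452.82757065, 196.50111986],
       [  0.        ,   0.        ,   1.        ]]), 'eye': array([0.42555862, 0.01705544, 1.19958938]), 'attitude': array([ 0.70773454, -0.70545563,  0.0273153 , -0.02642067])}
spice_jar_1 [([0.439, -0.206, 0.002], 0.78), ([0.342, -0.212, 0.002], 0.78), ([0.456, -0.073, 0.0], 0.75), ([0.348, -0.124, 0.002], 0.65), ([0.445, -0.287, 0.001], 0.57), ([0.463, 0.066, 0.027], 0.43)]
tamper [([0.438, 0.2, 0.001], 0.72)]
salt_shaker [([0.371, -0.312, 0.004], 0.51)]
crate [([0.598, -0.263, -0.0], 0.94)]
spice_rack [([0.603, 0.284, -0.004], 0.76), ([0.368, 0.32, 0.026], 0.23)]
tamper_dish [([0.644, 0.007, 0.0], 0.89)]
lemon_centre [([0.461, 0.069, 0.029], 0.81)]
garlic_centre [([0.363, 0.32, 0.026], 0.58)]
side {'camera_matrix': array([[379.63999865,   0.        , 312.23363125],
       [  0.        , 379.63999865, 200.2063206 ],
       [  0.        ,   0.        ,   1.        ]]), 'eye': array([0.33313012, 0.82050566, 0.80606118]), 'attitude': array([-0.10489389,  0.90427312, -0.41209562,  0.03827   ])}
spice_jar_1 [([0.461, -0.068, 0.002], 0.8), ([0.439, -0.207, 0.0], 0.79), ([0.337, -0.212, -0.004], 0.72), ([0.35, -0.124, 0.007], 0.65)]
tamper [([0.431, 0.198, -0.001], 0.8)]
salt_shaker [([0.365, -0.309, -0.0], 0.58)]
crate [([0.6, -0.267, 0.005], 0.81)]
spice_rack []
tamper_dish [([0.642, 0.01, -0.001], 0.68)]
lemon_centre [([0.463, 0.069, 0.024], 0.52), ([0.363, -0.305, 0.001], 0.28)]
garlic_centre [([0.359, 0.316, 0.026], 0.78)]
0.9
```

View pics/top0.png

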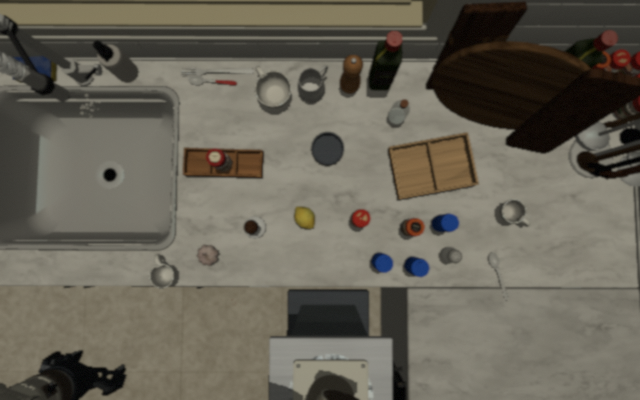

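View pics/side0.png

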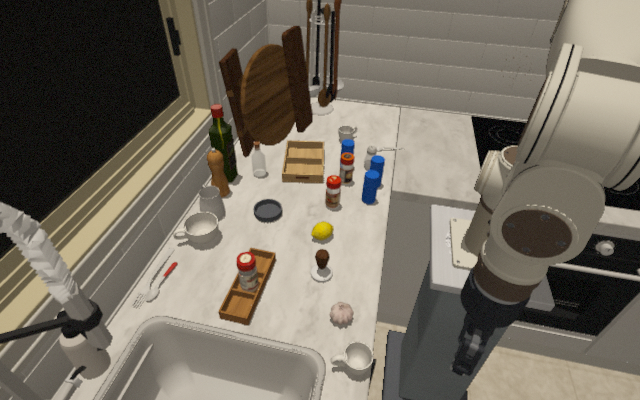

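The top view shows the lemon at (305,217), the red jars at (361,218) and (413,227), and blue look-alikes at (445,223), (382,262) and (417,267). The garlic is at (207,254), tamper (255,228), rack (223,163), dish (327,149) and crate (433,167). The side view agrees with this. Next I'll measure from the masks in both views.

```bash
cat >> h.py <<'E'
from scipy.spatial.transform import Rotation as Ro
def ray(p,uv):
    d=np.linalg.inv(p['camera_matrix'])@np.append(uv,1.); return p['eye'],Ro.from_quat(p['attitude']).apply(d/np.linalg.norm(d))
def plane(p,uv,z):
    e,d=ray(p,uv); return e+d*(z-e[2])/d[2]
def proj(p,X):
    c=Ro.from_quat(p['attitude']).inv().apply(np.asarray(X)-p['eye']); q=p['camera_matrix']@c; return q[:2]/q[2]
def tri(rays):
    A=sum(np.eye(3)-np.outer(d,d) for e,d in rays); b=sum((np.eye(3)-np.outer(d,d))@e for e,d in rays); return np.linalg.solve(A,b)
def masks(t,c,cmin=.3): return [(d['conf'],d['pixels'].astype(np.uint8)) for d in cut_out(t,c) if d['conf']>cmin]
def cen(m): ys,xs=np.nonzero(m); return np.array([xs.mean(),ys.mean()])
def go(x,y,z,yaw=None):
    "row numbers to world TCP target; yaw = direction of tool y (closing line) in world, mod pi"
    o=telemetry.get_obs(); R=Ro.from_quat(o['tool_rot']); s=R.inv().apply(np.array([x,y,z])-o['eef_pos'])/.15
    ty=R.apply([0,1,0]); cur=np.arctan2(ty[1],ty[0]); t=0
    if yaw is not None: t=-((yaw-cur+np.pi/2)%np.pi-np.pi/2)/np.pi
    print('row',np.round(s,3),'turn',round(t,3),'cur yaw',round(cur,3),'j6',round(o['joint_pos'][5],2))
E
python3 - <<'E'
from h import *
P={c:camera_params(c) for c in('top','side')}
for c in P: camera(c)
top={}
for t in('lemon_centre','garlic_centre','tamper','tamper_dish','crate','spice_rack','spice_jar_1'):
    M={c:masks(t,c) for c in P}
    for a in M['top']:
        ca=cen(a[1]); r=[]
        for b in M['side']:
            e1,d1=ray(P['top'],ca); e2,d2=ray(P['side'],cen(b[1])); X=tri([(e1,d1),(e2,d2)])
            gap=abs(np.dot(e2-e1,np.cross(d1,d2)/np.linalg.norm(np.cross(d1,d2))))
            if gap<.012: r.append((X.round(3).tolist(),round(gap,4)))
        print(t,round(a[0],2),ca.round(1),a[1].sum(),r)
        if t in('lemon_centre','crate','spice_rack'):
            h={'lemon_centre':.026,'crate':.036,'spice_rack':.03}[t]
            ys,xs=np.nonzero(a[1]); W=np.array([plane(P['top'],(u,v),h)[:2] for u,v in zip(xs,ys)])
            r=cv2.minAreaRect((W*1000).astype(np.float32)); print('  rect',np.round(r[0],1),np.round(r[1],1),round(r[2],1))
E
```

```text
lemon_centre 0.59 [303.5 217.1] 408 [([0.461, 0.071, 0.028], np.float64(0.0012))]
  rect [461.6  70.9] [57.  54.5] 0.2
garlic_centre 0.54 [206.9 254.5] 343 [([0.364, 0.319, 0.024], np.float64(0.0007))]
garlic_centre 0.39 [432.1 165.3] 4590 []
tamper_dish 0.84 [326.9 148.1] 871 [([0.644, 0.011, 0.012], np.float64(0.0014))]
crate 0.93 [432.1 165.7] 4418 [([0.599, -0.268, 0.011], np.float64(0.0002))]
  rect [ 596.6 -261.8] [142.1 218. ] 10.3
spice_rack 0.73 [326.7 148.4] 855 []
  rect [640.5  10.5] [81.9 83.6] 0.2
spice_rack 0.62 [222.3 162.6] 2274 [([0.607, 0.288, 0.011], np.float64(0.0027))]
  rect [604.2 283.2] [210.6  77.7] 88.5
spice_jar_1 0.95 [415.9 266.2] 410 [([0.337, -0.209, 0.076], np.float64(0.0064))]
spice_jar_1 0.92 [412.  226.9] 377 [([0.436, -0.204, 0.056], np.float64(0.0015)), ([0.436, -0.185, 0.157], np.float64(0.0003))]
spice_jar_1 0.73 [381.8 261.9] 341 [([0.349, -0.127, 0.057], np.float64(0.0002))]
spice_jar_1 0.71 [444.3 222.6] 413 [([0.447, -0.306, -0.018], np.float64(0.0039)), ([0.446, -0.274, 0.099], np.float64(0.0018))]
spice_jar_1 0.68 [359.3 218.4] 296 [([0.457, -0.071, 0.057], np.float64(0.0004))]
```

```bash
python3 -m creep '1 -1 -1 0 .4;1 -1 -1 0 .4;1 -1 -1 0 .4;1 -1 -1 0 .4;1 -1 -1 0 .4;1 -1 -1 0 .4;1 -1 -1 0 .4;1 -1 -1 0 .4' ; python3 -m creep '1 -1 .7 0 0;1 -1 .7 0 0;1 -1 .7 0 0;1 -1 .7 0 0;1 -1 .7 0 0'
python3 - <<'E'
from h import *
go(.458,-.071,.215,0); print(telemetry.get_obs()['eef_pos'])
E
```

```text
clock: 2.7
eef_pos: [0.2522, 0.2853, 0.2164]
tool_rot: [0.708, 0.706, 0.0, -0.0]
ft_force: [0.4, 0.4, -0.9]
grip_width: 0.0855
grasp_force: 0.0
clock: 3.32
eef_pos: [0.3562, 0.1348, 0.2162]
tool_rot: [0.709, 0.706, -0.0, -0.0]
ft_force: [-0.4, -0.1, 0.2]
grip_width: 0.0853
grasp_force: 0.0
row [-1.369  0.685  0.007] turn -0.001 cur yaw -0.004 j6 1.94
[0.3562371  0.13482997 0.21622953]
```

```bash
python3 -m creep '1 -1 .6 0 0;1 -1 .6 0 0;1 -1 .6 0 0;1 -1 .6 0 0;1 -1 .6 0 0' |head -2
python3 - <<'E'
from h import *
p=camera_params('wrist'); im=camera('wrist'); cv2.imwrite('pics/w1.png',im[:,:,::-1]); print(p['eye'])
for t in('spice_jar_1','lemon_centre'): print(t,[(np.round(d['at'],3).tolist(),round(d['conf'],2)) for d in spot_point(t,'wrist')])
for c,m in masks('lemon_centre','wrist'):
    ys,xs=np.nonzero(m); W=np.array([plane(p,(u,v),.026)[:2] for u,v in zip(xs,ys)]); W-=0
    w,V=np.linalg.eigh(np.cov(W.T)); print('lemon',c,W.mean(0),np.sqrt(w)*4,np.arctan2(V[1,1],V[0,1]))
go(.458,-.071,.215,0)
E
```

```text
clock: 3.95
eef_pos: [0.4451, -0.0138, 0.216]
[0.44539059 0.06609341 0.3739173 ]
spice_jar_1 [([0.456, -0.072, 0.001], 0.66), ([0.437, -0.202, 0.002], 0.61), ([0.352, -0.127, -0.004], 0.6), ([0.447, -0.285, 0.001], 0.45)]
lemon_centre [([0.46, 0.07, 0.027], 0.62)]
lemon 0.85 [0.46201161 0.06913723] [0.05172184 0.06740126] -2.451230731401798
row [-0.38   0.086  0.01 ] turn -0.0 cur yaw -0.001 j6 1.54
```

View pics/w1.png

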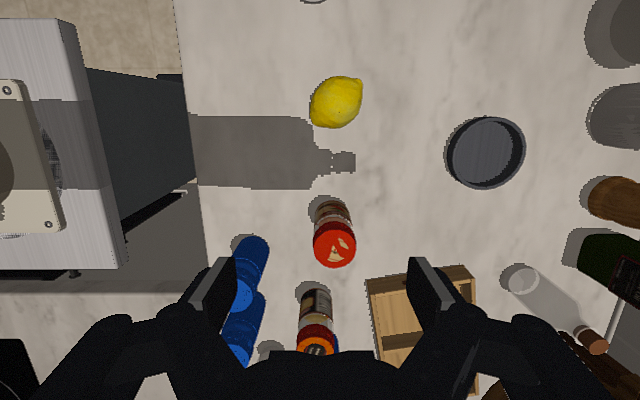

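The lemon is at (337,102) with its long axis at yaw 0.69. Red jar 1 is at (335,240) and the dark-labelled jar 2 at (316,320), with two blue ones beside it. Next I grasp jar 1.

```bash
python3 -m creep '1 -.38 .08 0 0;1 -.38 .08 0 0;1 -.38 .08 .5 0;1 -.38 .08 .97 0;1 -.38 .08 .97 0;1 -.38 .08 .97 0;0 -.38 .08 .97 0;0 -.38 .08 .97 0;0 -.38 .08 .97 0;0 -.38 .08 .97 0;0 -.38 .08 .97 0;0 -.38 .08 .97 0'
python3 - <<'E'
from h import *
go(.602,.217,.2,-.026)
E
```

```text
clock: 5.65
eef_pos: [0.4589, -0.0727, 0.0728]
tool_rot: [0.709, 0.705, 0.001, 0.001]
ft_force: [-1.4, 1.8, 5.8]
grip_width: 0.0423
grasp_force: 60.2
row [ 1.936  0.948 -0.845] turn 0.007 cur yaw -0.005 j6 1.42
```

```bash
python3 -m creep '0 0 0 -.85 0;0 0 0 -.85 0;0 0 0 -.85 0;0 1 .5 -.85 0;0 1 .5 -.85 0;0 1 .5 -.85 0;0 1 .5 -.85 0;0 1 .5 -.85 0' |sed -n 2p; python3 -m creep '0 .94 .43 0 .007;0 .94 .43 0 .007;0 .94 .43 0 .007;0 .94 .43 0 .007;0 .94 .43 0 .007;0 .94 .43 0 .007'
python3 - <<'E'
from h import *
go(.602,.217,.083,-.026)
p=camera_params('wrist'); im=camera('wrist'); cv2.imwrite('pics/w2.png',im[:,:,::-1])
for t in('spice_rack','tamper','garlic_centre'):
  print(t,[(np.round(d['at'],3).tolist(),round(d['conf'],2)) for d in spot_point(t,'wrist')])
E
```

```text
eef_pos: [0.5323, 0.0767, 0.1974]
clock: 7.4
eef_pos: [0.5981, 0.2159, 0.1987]
tool_rot: [0.717, 0.697, -0.0, 0.0]
ft_force: [0.9, -0.2, -1.2]
grip_width: 0.0423
grasp_force: 61.6
row [0.008 0.026 0.771] turn -0.001 cur yaw -0.029 j6 1.95
spice_rack [([0.602, 0.285, 0.0], 0.65)]
tamper [([0.434, 0.201, 0.0], 0.8)]
garlic_centre [([0.361, 0.322, 0.025], 0.82)]
```

View pics/w2.png

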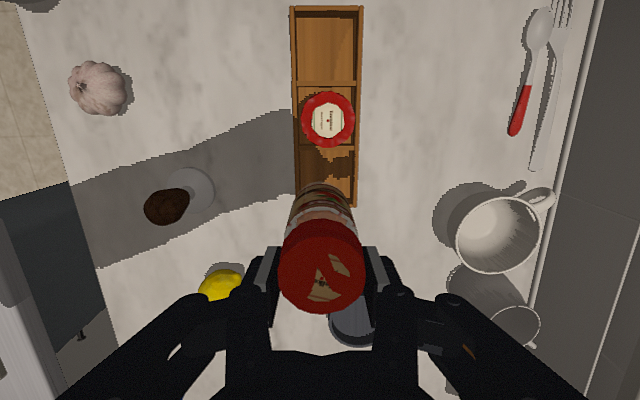

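The rack's rim corners show at (290,7), (363,7) and (357,207), and its divider edges at (297,82) and (358,82). I'll work out the rack position from these.

Run:
```python
from h import *
p=camera_params('wrist')
for uv in((289.5,6.5),(363,7),(357,207),(296,195),(297,82),(358,82)): print(uv,plane(p,uv,.03).round(4))
```

```text
(289.5, 6.5) [0.5729 0.3875 0.03  ]
(363, 7) [0.6433 0.3851 0.03  ]
(357, 207) [0.6395 0.1821 0.03  ]
(296, 195) [0.5688 0.1988 0.03  ]
(297, 82) [0.5765 0.3202 0.03  ]
(358, 82) [0.6392 0.3184 0.03  ]
```

```bash
python3 -m creep '0 0 .04 0 0;0 0 .04 .4 0;0 0 .04 .7 0;0 0 .04 .79 0;0 0 .04 .8 0;0 0 .04 .8 0;0 0 .04 .8 0' ; python3 -m creep '.8 0 0 0 0;.8 0 0 0 0;.8 0 0 0 0;.8 0 0 0 0;.8 0 0 -.4 0;.8 0 0 -.85 0;1 0 0 -.9 0;1 0 0 -.9 0'
python3 - <<'E'
from h import *
p=camera_params('wrist'); im=camera('wrist'); cv2.imwrite('pics/w3.png',im[:,:,::-1])
go(.438,-.205,.215,np.pi/4)
E
```

```text
clock: 8.48
eef_pos: [0.6052, 0.2179, 0.0794]
tool_rot: [0.716, 0.698, 0.001, 0.0]
ft_force: [-0.3, 0.2, -0.8]
grip_width: 0.042
grasp_force: 61.5
clock: 9.48
eef_pos: [0.605, 0.2178, 0.2146]
tool_rot: [0.716, 0.698, 0.001, 0.001]
ft_force: [0.4, 0.0, -1.3]
grip_width: 0.0852
grasp_force: 0.0
row [-2.845 -1.032 -0.015] turn -0.258 cur yaw -0.027 j6 1.94
```

View pics/w3.png

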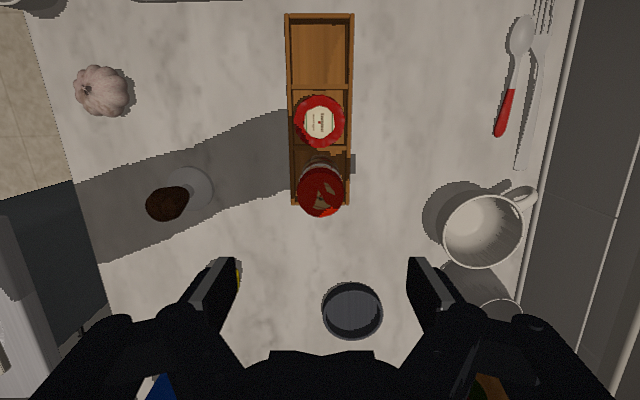

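Jar 1 stands in the right bay (320,190). On to jar 2.

```bash
python3 -m creep '1 -1 -.5 0 -.009;1 -1 -.5 0 -.009;1 -1 -.5 0 -.009;1 -1 -.5 0 -.009;1 -1 -.5 0 -.009' |sed -n 2p; python3 -m creep '1 -1 -.5 0 0;1 -1 -.5 0 0;1 -1 -.5 0 0;1 -1 -.5 0 0;1 -1 -.5 0 0' |sed -n 2p;  python3 - <<'E'
from h import *
p=camera_params('wrist'); im=camera('wrist'); cv2.imwrite('pics/w4.png',im[:,:,::-1])
for t in('spice_jar_1','crate'): print(t,[(np.round(d['at'],3).tolist(),round(d['conf'],2)) for d in spot_point(t,'wrist')])
go(.438,-.205,.215,0)
E
```

```text
eef_pos: [0.5248, 0.0697, 0.2118]
eef_pos: [0.4514, -0.0797, 0.2128]
spice_jar_1 [([0.435, -0.202, 0.002], 0.82), ([0.342, -0.212, 0.004], 0.82), ([0.347, -0.128, -0.0], 0.64), ([0.447, -0.288, -0.001], 0.64)]
crate [([0.6, -0.265, -0.001], 0.86)]
row [-0.838 -0.092 -0.014] turn 0.001 cur yaw 0.004 j6 1.39
```

```bash
python3 -m creep '.8 -.83 -.095 0 0;.8 -.83 -.095 0 0;.8 -.83 -.095 0 0;.8 -.83 -.095 0 0' |sed -n 2p
python3 - <<'E'
from h import *
go(.437,-.2045,.072,0)
E
python3 -m creep '.8 0 0 .4 0;.8 0 0 .8 0;.8 0 0 .93 0;.8 0 0 .93 0;0 0 0 .93 0;0 0 0 .93 0;0 0 0 .93 0;0 0 0 .93 0;0 0 0 .93 0'; python3 -m creep '0 0 0 -.3 0;0 0 0 -.6 0;0 0 0 -.85 0;0 0 0 -.85 0'
python3 - <<'E'
from h import *
go(.607,.350,.2,-.026)
E
```

```text
eef_pos: [0.4368, -0.2044, 0.213]
row [-0.002  0.002  0.94 ] turn 0.001 cur yaw 0.002 j6 1.13
clock: 12.55
eef_pos: [0.4382, -0.2055, 0.0758]
tool_rot: [0.706, 0.708, 0.001, 0.002]
ft_force: [-0.2, 0.9, 6.8]
grip_width: 0.0425
grasp_force: 61.1
clock: 13.05
eef_pos: [0.4388, -0.2062, 0.2051]
tool_rot: [0.707, 0.708, 0.001, 0.004]
ft_force: [-0.2, -1.0, -0.5]
grip_width: 0.042
grasp_force: 61.3
row [3.706 1.126 0.029] turn 0.009 cur yaw 0.001 j6 1.13
```

```bash
python3 -m creep '0 1 .2 -.13 0;0 1 .2 -.13 0;0 1 .2 -.13 0;0 1 .2 -.13 0;0 1 .2 -.13 0' |sed -n 2p;python3 -m creep '0 1 .2 0 0;0 1 .2 0 0;0 1 .2 0 0;0 1 .2 0 0' |sed -n 2p; python3 -m creep '0 1 .4 0 0;0 1 .4 0 0;0 1 .4 0 0;0 1 .4 0 0;0 1 .4 0 0' |sed -n 2p;python3 -m creep '0 .7 .32 0 .009;0 .7 .32 0 .009;0 .7 .32 0 .009;0 .7 .32 0 .009;0 .7 .32 0 .009'
python3 - <<'E'
from h import *
go(.607,.350,.081,-.026)
E
```

```text
eef_pos: [0.4657, -0.0553, 0.2199]
eef_pos: [0.4962, 0.0955, 0.2199]
eef_pos: [0.5558, 0.243, 0.2201]
clock: 15.42
eef_pos: [0.6038, 0.3482, 0.2221]
tool_rot: [0.717, 0.697, 0.0, 0.0]
ft_force: [-0.4, -0.3, -1.2]
grip_width: 0.0422
grasp_force: 61.5
row [0.013 0.021 0.941] turn -0.001 cur yaw -0.029 j6 2.12
```

```bash
python3 -m creep '0 .01 .02 0 0;0 .01 .02 .4 0;0 .01 .02 .8 0;0 .01 .02 .93 0;0 .01 .02 .945 0;0 .01 .02 .945 0;0 .01 .02 .945 0' ; python3 -m creep '.8 0 0 0 0;.8 0 0 0 0;.8 0 0 0 0;.8 0 0 0 0;.8 0 0 -.4 0;.8 0 0 -.85 0;1 0 0 -.9 0;1 0 0 -.9 0'
python3 - <<'E'
from h import *
p=camera_params('wrist'); im=camera('wrist'); cv2.imwrite('pics/w5.png',im[:,:,::-1])
im=camera('side'); cv2.imwrite('pics/s5.png',cv2.resize(im[200:360,180:400,::-1],None,fx=3,fy=3))
go(.4615,.0695,.2,-.88)
E
```

```text
clock: 16.3
eef_pos: [0.6071, 0.3515, 0.0796]
tool_rot: [0.717, 0.697, 0.0, 0.0]
ft_force: [-0.2, 0.2, -0.9]
grip_width: 0.0422
grasp_force: 65.4
clock: 17.3
eef_pos: [0.6073, 0.3521, 0.2155]
tool_rot: [0.716, 0.698, 0.002, 0.0]
ft_force: [-0.0, 0.2, -0.2]
grip_width: 0.0853
grasp_force: 0.0
row [-1.903 -0.912  0.085] turn 0.272 cur yaw -0.027 j6 2.12
```

View pics/s5.png

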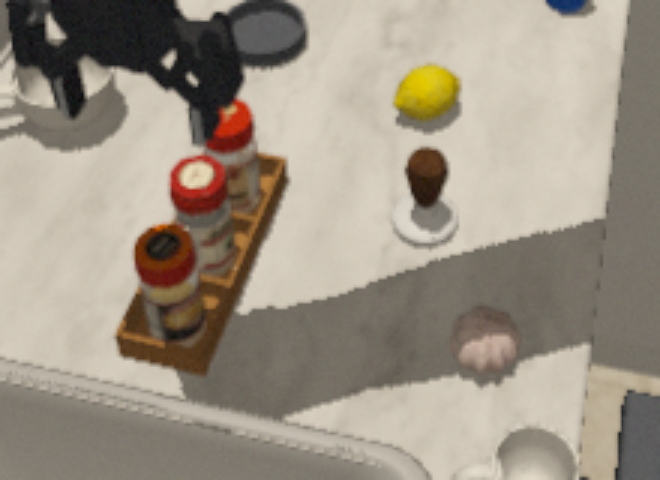

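All three jars stand upright in the rack bays, at about (165,290), (205,215) and (235,150). Now the lemon.

```bash
python3 -m creep '1 -1 -.4 0 0;1 -1 -.4 0 0;1 -1 -.4 0 0;1 -1 -.4 0 0' |sed -n 2p;python3 -m creep '1 -.9 -.5 0 .272;1 -.9 -.5 0 .272;1 -.9 -.5 0 .272;1 -.9 -.5 0 .272;1 -.9 -.5 0 .272;1 -.9 -.5 0 .272;1 -.9 -.5 0 .272' |sed -n 2p
python3 - <<'E'
from h import *
go(.4615,.0695,.1,-.88)
print(telemetry.get_obs()['eef_pos'])
E
```

```text
eef_pos: [0.5405, 0.2005, 0.2121]
eef_pos: [0.4641, 0.0708, 0.2132]
row [-0.018 -0.003  0.755] turn 0.0 cur yaw -0.879 j6 2.6
[0.46407099 0.0708421  0.21317438]
```

```bash
python3 -m creep '1 -.018 0 .4 0;1 -.018 0 .8 0;1 -.018 0 .9 0;1 -.018 0 .9 0' |sed -n 2p; python3 -m creep '1 0 0 .32 0;1 0 0 .32 0;1 0 0 .32 0;0 0 0 .32 0;0 0 0 .32 0;0 0 0 .32 0;0 0 0 .32 0;0 0 0 .32 0'; python3 -m creep '0 0 0 -.4 0;0 0 0 -.8 0;0 0 0 -.95 0;0 0 0 -.95 0'
python3 - <<'E'
from h import *
go(.607,-.313,.18,0.18)
E
```

```text
eef_pos: [0.4606, 0.0687, 0.0773]
clock: 20.27
eef_pos: [0.4668, 0.07, 0.0355]
tool_rot: [0.941, 0.338, 0.005, 0.0]
ft_force: [-1.4, 2.2, 21.4]
grip_width: -0.0
grasp_force: 10.9
clock: 20.78
eef_pos: [0.4637, 0.0689, 0.1757]
tool_rot: [0.941, 0.338, 0.003, 0.001]
ft_force: [0.3, -0.1, -0.6]
grip_width: 0.0001
grasp_force: 0.0
row [-0.883  2.572 -0.026] turn -0.338 cur yaw -0.881 j6 2.6
```

```bash
python3 -m creep '1 0 0 -.2 0;1 0 0 -.2 0;1 0 0 -.2 0;1 0 0 -.2 0'|sed -n 2p
python3 - <<'E'
from h import *
p=camera_params('wrist'); im=camera('wrist'); cv2.imwrite('pics/w6.png',im[:,:,::-1])
camera('top')
for c in ('wrist','top'):
  print([(np.round(d['at'],3).tolist(),round(d['conf'],2)) for d in spot_point('lemon_centre',c)])
  q=camera_params(c)
  for cf,m in masks('lemon_centre',c):
    ys,xs=np.nonzero(m); W=np.array([plane(q,(u,v),.026)[:2] for u,v in zip(xs,ys)])
    w,V=np.linalg.eigh(np.cov(W.T)); print('lemon',cf,W.mean(0),np.sqrt(w)*4,np.arctan2(V[1,1],V[0,1]))
E
```

```text
eef_pos: [0.4611, 0.0685, 0.2019]
[([0.461, 0.066, 0.03], 0.75)]
lemon 0.76 [0.46267206 0.06897052] [0.05126256 0.06667911] -2.399871536104185
[]
lemon 0.66 [0.36416378 0.318829  ] [0.05340707 0.05641905] 0.9782493408574229
```

View pics/w6.png

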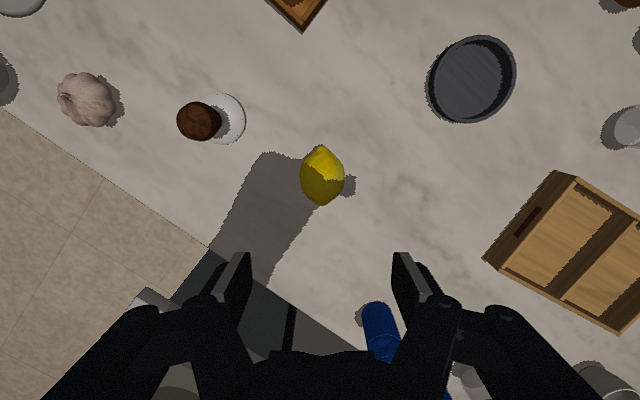

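The lemon is still in place at (322,175), so the grasp slipped. I'll retry in stages while watching the width and force.

```bash
python3 -m creep '1 0 0 .4 0;1 0 0 .8 0;1 0 0 .9 0;1 0 0 .9 0' |sed -n 2p; python3 -m creep '1 0 0 .22 0;1 0 0 .22 0;1 0 0 .22 0;.75 0 0 .22 0;.75 0 0 .22 0;.75 0 0 .22 0';  python3 - <<'E'
from h import *
im=camera('side'); cv2.imwrite('pics/s7.png',cv2.resize(im[170:300,260:400,::-1],None,fx=4,fy=4))
E
python3 -m creep '.55 0 0 .22 0;.55 0 0 .22 0'; python3 -m creep '.5 0 0 0 0;.5 0 0 0 0'
```

```text
eef_pos: [0.4607, 0.0685, 0.0672]
clock: 22.82
eef_pos: [0.4624, 0.0687, 0.036]
tool_rot: [0.941, 0.338, 0.0, 0.0]
ft_force: [0.0, -0.8, 0.2]
grip_width: 0.0641
grasp_force: 0.0
clock: 23.12
eef_pos: [0.4626, 0.0688, 0.0023]
tool_rot: [0.941, 0.338, 0.0, 0.0]
ft_force: [-0.0, -0.5, -0.3]
grip_width: 0.0485
grasp_force: 61.8
clock: 23.38
eef_pos: [0.4617, 0.0686, 0.0025]
tool_rot: [0.941, 0.338, -0.0, -0.0]
ft_force: [-0.6, 0.3, -1.0]
grip_width: 0.0483
grasp_force: 61.9
```

View pics/s7.png

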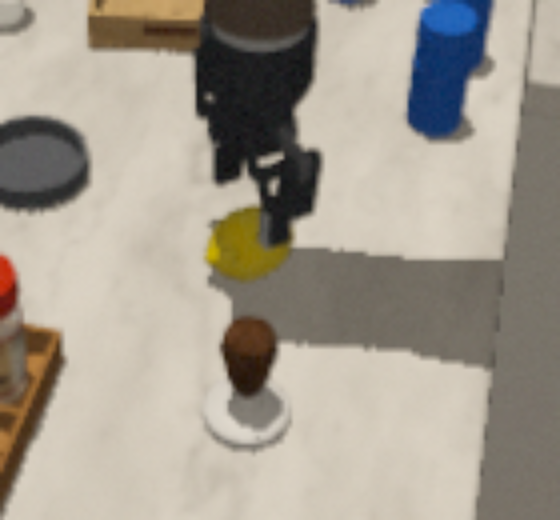

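My second call repeated the 0.22 descent. Even so, it found a firm grip at 48 mm with no table contact. I'll lift and check.

```bash
python3 -m creep '.0 0 0 0 0;0 0 0 -.2 0;0 0 0 -.5 0;0 0 0 -.95 0;0 0 0 -.95 0;0 0 0 -.95 0';  python3 - <<'E'
from h import *
im=camera('side'); cv2.imwrite('pics/s8.png',cv2.resize(im[100:300,220:420,::-1],None,fx=3,fy=3))
E
```

```text
clock: 24.12
eef_pos: [0.4621, 0.0687, 0.1452]
tool_rot: [0.941, 0.338, 0.0, 0.0]
ft_force: [0.3, -0.1, -2.1]
grip_width: 0.0487
grasp_force: 62.3
```

View pics/s8.png

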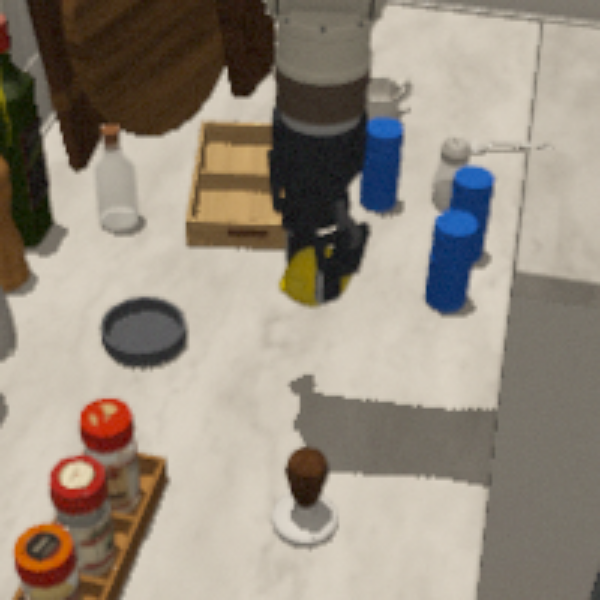

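The lemon is firmly held. I carry it to the crate's far compartment.

```bash
python3 -m creep '0 -.35 1 -.1 -.338;0 -.35 1 -.1 -.338;0 -.35 1 -.1 -.338;0 -.35 1 -.1 -.338;0 -.35 1 -.1 -.338;0 -.35 1 -.1 -.338;0 -.35 1 -.1 -.338;0 -.35 1 -.1 -.338';  python3 - <<'E'
from h import *
go(.607,-.313,.155,.18)
E
```

```text
clock: 25.18
eef_pos: [0.5162, -0.0803, 0.1587]
tool_rot: [0.641, 0.767, -0.001, -0.001]
ft_force: [0.2, 0.3, -0.8]
grip_width: 0.0487
grasp_force: 62.4
row [-1.634  0.321  0.023] turn -0.0 cur yaw 0.178 j6 1.24
```

```bash
python3 -m creep '0 -1 .2 0 0;0 -1 .2 0 0;0 -1 .2 0 0;0 -1 .2 0 0' |sed -n 2p;python3 -m creep '0 -.635 .12 0 0;0 -.635 .12 0 0;0 -.635 .12 0 0;0 -.635 .12 .4 0;0 -.635 .12 .6 0;0 -.635 .12 .6 0'
python3 - <<'E'
from h import *
go(.608,-.314,.011,.18)
p=camera_params('wrist'); im=camera('wrist'); cv2.imwrite('pics/w9.png',im[:,:,::-1])
E
```

```text
eef_pos: [0.5735, -0.2246, 0.1588]
clock: 26.42
eef_pos: [0.6054, -0.3097, 0.0666]
tool_rot: [0.64, 0.768, -0.001, -0.004]
ft_force: [-1.1, 0.1, -0.3]
grip_width: 0.0485
grasp_force: 62.4
row [-0.033  0.014  0.37 ] turn 0.001 cur yaw 0.182 j6 0.92
```

View pics/w9.png

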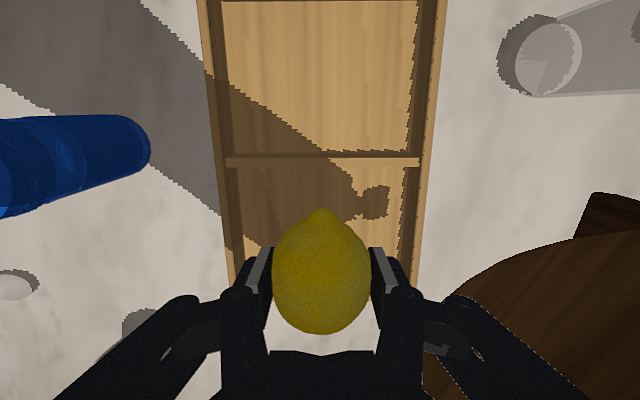

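The lemon at (322,270) is centred over the near compartment. The middle wall is at row 160.

```bash
python3 -m creep '0 -.033 .014 .2 0;0 -.033 .014 .3 0;0 -.033 .014 .36 0;0 -.033 .014 .36 0;0 -.033 .014 .36 0';python3 -m creep '.8 0 0 0 0;.8 0 0 0 0;.8 0 0 0 0;.8 0 0 0 0;.8 0 0 -.3 0;.8 0 0 -.6 0;1 0 0 -.95 0;1 0 0 -.95 0;1 0 0 -.95 0'
python3 - <<'E'
from h import *
go(.362,.319,.2,np.pi/2)
im=camera('wrist'); camera('top')
for c in('wrist','top'): print([(np.round(d['at'],3).tolist(),round(d['conf'],2)) for d in spot_point('lemon_centre',c)])
E
```

```text
clock: 27.1
eef_pos: [0.6119, -0.3178, 0.0172]
tool_rot: [0.64, 0.768, 0.0, 0.001]
ft_force: [0.6, -0.0, -0.2]
grip_width: 0.0485
grasp_force: 62.4
clock: 28.22
eef_pos: [0.6111, -0.3176, 0.1585]
tool_rot: [0.64, 0.768, -0.0, 0.0]
ft_force: [0.3, -0.6, -1.0]
grip_width: 0.0856
grasp_force: 0.0
row [ 4.473 -0.871 -0.277] turn -0.442 cur yaw 0.181 j6 0.91
[([0.614, -0.322, 0.034], 0.9)]
[([0.615, -0.322, 0.033], 0.81)]
```

```bash
python3 -m creep '1 .9 -.17 -.3 0;1 .9 -.17 -.3 0;1 .9 -.17 -.3 0;1 .9 -.17 -.3 0' |sed -n 2p;python3 -m creep '1 .9 -.17 0 0;1 .9 -.17 0 0;1 .9 -.17 0 0;1 .9 -.17 0 0' |sed -n 2p;python3 -m creep '1 .9 -.17 0 0;1 .9 -.17 0 0;1 .9 -.17 0 0;1 .9 -.17 0 0' |sed -n 2p;python3 -m creep '1 .9 -.17 0 0;1 .9 -.17 0 0;1 .9 -.17 0 0;1 .9 -.17 0 0' |sed -n 2p
python3 - <<'E'
from h import *
go(.362,.319,.2,.18)
camera('wrist'); print([(np.round(d['at'],3).tolist(),round(d['conf'],2)) for d in spot_point('garlic_centre','wrist')])
for c,m in masks('garlic_centre','wrist'): print(c,plane(camera_params('wrist'),cen(m),.026))
E
```

```text
eef_pos: [0.562, -0.1886, 0.2039]
eef_pos: [0.5131, -0.0617, 0.203]
eef_pos: [0.4643, 0.0663, 0.2034]
eef_pos: [0.415, 0.1945, 0.2034]
row [ 0.88  -0.199  0.022] turn 0.0 cur yaw 0.18 j6 1.83
[([0.363, 0.32, 0.027], 0.71)]
0.56 [0.36484684 0.31844723 0.026     ]
```

```bash
python3 -m creep '1 .88 -.19 0 0;1 .88 -.19 0 0;1 .88 -.19 0 0;1 .88 -.19 .3 0;1 .88 -.19 .6 0;1 .88 -.19 .8 0;1 .88 -.19 .8 0;1 .88 -.19 .8 0' |sed -n 2p
python3 - <<'E'
from h import *
go(.363,.319,.006,.18)
E
```

```text
eef_pos: [0.3635, 0.3197, 0.0847]
row [-0.005 -0.005  0.525] turn -0.0 cur yaw 0.179 j6 2.11
```

```bash
python3 -m creep '1 0 0 .25 0;1 0 0 .45 0;1 0 0 .5 0;1 0 0 .5 0;.8 0 0 .5 0;.8 0 0 .5 0'; python3 -m creep '0 0 0 0 0;0 0 0 0 0;0 0 0 0 0;0 0 0 0 0;0 0 0 0 0;0 0 0 0 0'; python3 -m creep '0 0 0 -.2 0;0 0 0 -.5 0;0 0 0 -.95 0;0 0 0 -.95 0;0 0 0 -.95 0'
```

```text
clock: 32.33
eef_pos: [0.363, 0.3208, 0.0098]
tool_rot: [0.64, 0.768, 0.001, 0.0]
ft_force: [0.3, 0.5, -0.1]
grip_width: 0.0688
grasp_force: 0.0
clock: 33.08
eef_pos: [0.3633, 0.3215, 0.012]
tool_rot: [0.64, 0.768, 0.002, -0.0]
ft_force: [-4.0, -3.0, 21.9]
grip_width: 0.0452
grasp_force: 54.2
clock: 33.7
eef_pos: [0.3622, 0.3201, 0.1514]
tool_rot: [0.64, 0.768, 0.001, 0.0]
ft_force: [1.1, -0.4, -1.0]
grip_width: 0.0001
grasp_force: 0.0
```

```bash
python3 -m creep '1 0 0 -.3 0;1 0 0 -.3 0;1 0 0 -.3 0;1 0 0 -.3 0' |sed -n 2p
python3 - <<'E'
from h import *
im=camera('wrist'); cv2.imwrite('pics/w10.png',im[:,:,::-1]); print([(np.round(d['at'],3).tolist(),round(d['conf'],2)) for d in spot_point('garlic_centre','wrist')])
for c,m in masks('garlic_centre','wrist'): print(c,cen(m),plane(camera_params('wrist'),cen(m),.026))
camera('side'); print([(np.round(d['at'],3).tolist(),round(d['conf'],2)) for d in spot_point('garlic_centre','side')])
o=telemetry.get_obs(); p=camera_params('wrist')
print('cam in tool',Ro.from_quat(o['tool_rot']).inv().apply(p['eye']-o['eef_pos']))
E
```

```text
eef_pos: [0.3611, 0.3191, 0.194]
[([0.361, 0.324, 0.027], 0.65)]
0.91 [325.91489362 175.51178838] [0.36601833 0.32432193 0.026     ]
[([0.362, 0.322, 0.026], 0.95)]
cam in tool [ 8.00273800e-02  6.43433715e-05 -1.57812583e-01]
```

View pics/w10.png

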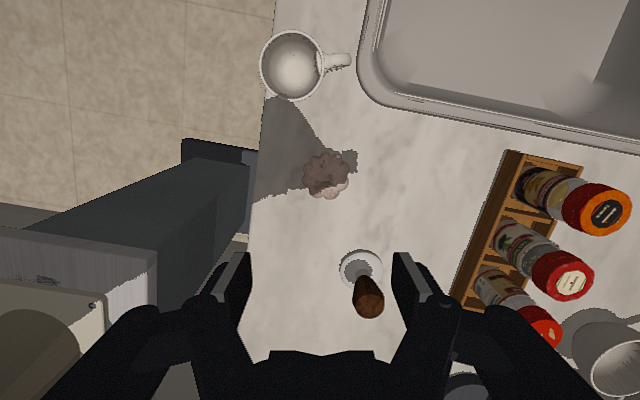

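Run:
```python
from h import *
o=telemetry.get_obs(); p=camera_params('wrist'); R=Ro.from_quat(o['tool_rot'])
print(p['camera_matrix'][0,0])
for z in(-.03,-.01,.01,.022):
  print(z,[proj(p,o['eef_pos']+R.apply([dx,s*.0427,z])).round(0) for s in(-1,1) for dx in(.011,-.011)])
```

```text
294.770397787948
-0.03 [array([233., 255.]), array([237., 294.]), array([409., 255.]), array([405., 293.])]
-0.01 [array([243., 237.]), array([246., 272.]), array([399., 237.]), array([396., 272.])]
0.01 [array([251., 223.]), array([254., 255.]), array([391., 223.]), array([388., 255.])]
0.022 [array([256., 216.]), array([258., 247.]), array([386., 216.]), array([384., 247.])]
```

```bash
python3 -m creep '1 .02 .015 .3 0;1 .02 .015 .6 0;1 .02 .015 .8 0;1 .02 .015 .8 0;1 .02 .015 .8 0' |sed -n 2p; python3 -m creep '1 0 0 .2 0;1 0 0 .4 0;1 0 0 .46 0;1 0 0 .46 0;1 0 0 .46 0' | sed -n '2p;4p'; python3 -m creep '1 0 0 .03 0;1 0 0 .03 0;1 0 0 .03 0' | sed -n '2p;4p'; python3 -m creep '1 0 0 .03 0;1 0 0 .03 0;1 0 0 .03 0' | sed -n '2p;4p'
python3 - <<'E'
from h import *
im=camera('side'); cv2.imwrite('pics/s11.png',cv2.resize(im[240:390,270:400,::-1],None,fx=4,fy=4))
E
```

```text
eef_pos: [0.3645, 0.324, 0.0772]
eef_pos: [0.3649, 0.3243, 0.0086]
ft_force: [-0.1, 0.2, 0.8]
eef_pos: [0.3638, 0.3234, 0.0027]
ft_force: [-0.3, -0.1, -0.6]
eef_pos: [0.3637, 0.3233, -0.0021]
ft_force: [0.3, 0.3, 0.1]
```

View pics/s11.png

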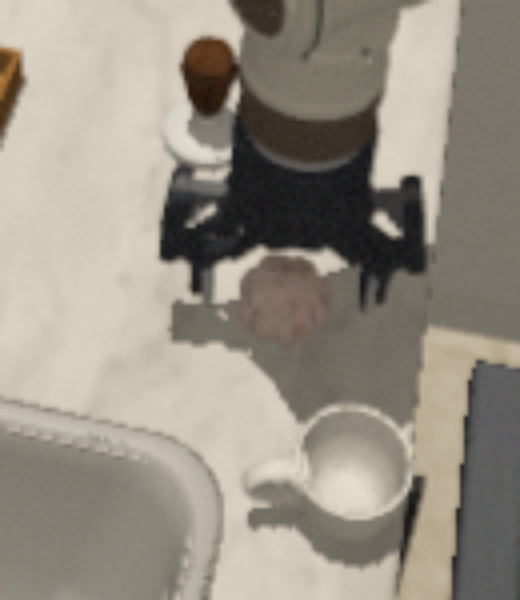

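Run:
```python
from h import *
p=camera_params('side');o=telemetry.get_obs();R=Ro.from_quat(o['tool_rot'])
for uv in((321.3,314.3),(364.5,315.8)):
  e,d=ray(p,uv)
  for z in(0,.01,.02,.03,.04): X=plane(p,uv,z); print(uv,z,R.inv().apply(X-o['eef_pos']).round(4))
```

```text
(321.3, 314.3) 0 [-0.0137  0.0451 -0.002 ]
(321.3, 314.3) 0.01 [-0.0074  0.0452 -0.012 ]
(321.3, 314.3) 0.02 [-0.001   0.0454 -0.022 ]
(321.3, 314.3) 0.03 [ 0.0053  0.0456 -0.032 ]
(321.3, 314.3) 0.04 [ 0.0116  0.0458 -0.042 ]
(364.5, 315.8) 0 [-0.0151 -0.0587 -0.002 ]
(364.5, 315.8) 0.01 [-0.0088 -0.0572 -0.012 ]
(364.5, 315.8) 0.02 [-0.0025 -0.0557 -0.022 ]
(364.5, 315.8) 0.03 [ 0.0039 -0.0543 -0.032 ]
(364.5, 315.8) 0.04 [ 0.0102 -0.0528 -0.042 ]
```

The fingertips still look 20–40 mm above the table, so I'll lower further in small steps while watching the force.

```bash
for i in 1 2 3; do :; done; python3 -m creep '1 0 0 .04 0;1 0 0 .04 0;1 0 0 .04 0' | sed -n '2p;4p'; python3 -m creep '1 0 0 .04 0;1 0 0 .04 0;1 0 0 .04 0' | sed -n '2p;4p'; python3 -m creep '1 0 0 .04 0;1 0 0 .04 0;1 0 0 .04 0' | sed -n '2p;4p'
```

```text
eef_pos: [0.3637, 0.3233, -0.0081]
ft_force: [-0.1, 0.0, -0.4]
eef_pos: [0.3637, 0.3233, -0.0141]
ft_force: [-0.5, 0.7, -0.5]
eef_pos: [0.3637, 0.3233, -0.02]
ft_force: [0.8, -0.3, -1.2]
```

```bash
python3 -m creep '.7 0 0 0 0;.7 0 0 0 0;.5 0 0 0 0;.5 0 0 0 0;0 0 0 0 0;0 0 0 0 0;0 0 0 0 0'; python3 -m creep '0 0 0 -.2 0;0 0 0 -.5 0;0 0 0 -.95 0;0 0 0 -.95 0;0 0 0 -.95 0'
```

```text
clock: 38.5
eef_pos: [0.3644, 0.324, -0.0183]
tool_rot: [0.64, 0.768, 0.001, 0.0]
ft_force: [-1.0, -1.3, 12.3]
grip_width: 0.0518
grasp_force: 64.6
clock: 39.12
eef_pos: [0.3638, 0.3234, 0.1228]
tool_rot: [0.64, 0.768, 0.0, 0.0]
ft_force: [0.5, -0.0, -1.2]
grip_width: 0.052
grasp_force: 62.6
```

```bash
python3 -m creep '0 -.95 .21 -.2 0;0 -.95 .21 -.2 0;0 -.95 .21 -.2 0;0 -.95 .21 -.2 0' |sed -n 2p;python3 -m creep '0 -.95 .21 0 0;0 -.95 .21 0 0;0 -.95 .21 0 0;0 -.95 .21 0 0' |sed -n 2p;python3 -m creep '0 -.95 .21 0 0;0 -.95 .21 0 0;0 -.95 .21 0 0;0 -.95 .21 0 0' |sed -n 2p;python3 -m creep '0 -.9 .21 0 0;0 -.9 .21 0 0;0 -.9 .21 0 0;0 -.9 .21 0 0;0 -.9 .21 0 0'
python3 - <<'E'
from h import *
go(.588,-.212,.06,.18)
camera('wrist'); print([(np.round(d['at'],3).tolist(),round(d['conf'],2)) for d in spot_point('crate','wrist')])
E
```

```text
eef_pos: [0.4198, 0.187, 0.1509]
eef_pos: [0.4763, 0.054, 0.1507]
eef_pos: [0.5332, -0.0795, 0.1513]
clock: 41.25
eef_pos: [0.5882, -0.2047, 0.1524]
tool_rot: [0.639, 0.769, 0.0, -0.001]
ft_force: [0.8, 0.2, -1.7]
grip_width: 0.0522
grasp_force: 62.7
row [-0.048 -0.01   0.616] turn 0.001 cur yaw 0.183 j6 1.05
[([0.598, -0.264, -0.002], 0.74)]
```

```bash
python3 -m creep '0 -.05 0 .3 0;0 -.05 0 .6 0;0 -.05 0 .8 0;0 -.05 0 .8 0;0 -.05 0 .8 0' |sed -n 2p;python3 -m creep '0 0 0 .2 0;0 0 0 .26 0;0 0 0 .26 0;0 0 0 .26 0'|sed -n '2p;4p'; python3 -m creep '.8 0 0 0 0;.8 0 0 0 0;.8 0 0 0 0;.8 0 0 0 0;.8 0 0 -.3 0;.8 0 0 -.6 0;1 0 0 -.95 0;1 0 0 -.95 0;1 0 0 -.95 0'|sed -n 2p
python3 - <<'E'
from h import *
go(.433,.2,.15,0)
camera('wrist'); camera('top')
for c in('wrist','top'):
 for t in('garlic_centre','lemon_centre'): print([(np.round(d['at'],3).tolist(),round(d['conf'],2)) for d in spot_point(t,c)])
E
```

```text
eef_pos: [0.5912, -0.2144, 0.0343]
eef_pos: [0.5912, -0.2151, -0.005]
ft_force: [0.6, -0.6, -0.6]
eef_pos: [0.59, -0.2147, 0.136]
row [ 2.907 -0.533 -0.094] turn 0.058 cur yaw 0.181 j6 1.04
[([0.587, -0.216, 0.032], 0.98)]
[([0.613, -0.324, 0.034], 0.84), ([0.588, -0.214, 0.031], 0.56)]
[([0.594, -0.219, 0.033], 0.64)]
[]
```

Garlic and lemon are both in the crate. Now the tamper.

```bash
python3 -m creep '1 .97 -.18 -.3 0;1 .97 -.18 -.3 0;1 .97 -.18 -.3 0;1 .97 -.18 -.3 0' |sed -n 2p;python3 -m creep '1 .97 -.18 0 0;1 .97 -.18 0 0;1 .97 -.18 0 0;1 .97 -.18 0 0' |sed -n 2p
python3 - <<'E'
from h import *
p=camera_params('wrist'); camera('wrist')
for t in ('tamper','tamper_dish'): print(t,[(np.round(d['at'],3).tolist(),round(d['conf'],2)) for d in spot_point(t,'wrist')])
go(.434,.2,.17,.18)
E
```

```text
eef_pos: [0.5373, -0.0747, 0.1818]
eef_pos: [0.4846, 0.0623, 0.1805]
tamper [([0.436, 0.2, -0.0], 0.8)]
tamper_dish [([0.649, 0.009, -0.0], 0.62)]
row [ 0.975 -0.171  0.071] turn -0.0 cur yaw 0.179 j6 1.52
```

```bash
python3 -m creep '1 .97 -.165 0 0;1 .97 -.165 0 0;1 .97 -.165 0 0;1 .97 -.165 0 0'|sed -n 2p; python3 -m creep '1 .01 0 .4 0;1 .01 0 .8 0;1 .01 0 1 0;1 .01 0 1 0;1 .01 0 1 0;.5 .01 0 1 0;.5 .01 0 1 0;0 .01 0 1 0;0 .01 0 1 0;0 .01 0 1 0;0 .01 0 1 0' ;  python3 -m creep '0 0 0 -.2 0;0 0 0 -.5 0;0 0 0 -.7 0;0 0 0 -.7 0'
python3 - <<'E'
from h import *
camera('side');im=camera('side'); print([(np.round(d['at'],3).tolist(),round(d['conf'],2)) for d in spot_point('tamper','side')])
go(.644,.009,.13,.18)
E
```

```text
eef_pos: [0.4346, 0.2008, 0.1808]
clock: 46.92
eef_pos: [0.4351, 0.2025, 0.0323]
tool_rot: [0.64, 0.768, 0.001, 0.001]
ft_force: [-0.1, -0.3, 5.6]
grip_width: 0.0339
grasp_force: 58.9
clock: 47.42
eef_pos: [0.4352, 0.2028, 0.1376]
tool_rot: [0.64, 0.768, 0.002, 0.001]
ft_force: [0.4, 0.1, -5.1]
grip_width: 0.0335
grasp_force: 60.8
[([0.432, 0.197, 0.105], 0.77)]
row [-1.515  1.157  0.024] turn 0.0 cur yaw 0.181 j6 1.83
```

```bash
python3 -m creep '0 -.75 .58 0 0;0 -.75 .58 0 0;0 -.75 .58 0 0;0 -.75 .58 0 0' |sed -n 2p;python3 -m creep '0 -.75 .58 0 0;0 -.75 .58 0 0;0 -.75 .58 0 0;0 -.75 .58 0 0;0 -.75 .58 0 0' |sed -n 2p
python3 - <<'E'
from h import *
camera('side')
for t in ('tamper','tamper_dish'): print(t,[(np.round(d['at'],3).tolist(),round(d['conf'],2)) for d in spot_point(t,'side')])
go(.644,.0105,.038,.18)
E
```

```text
eef_pos: [0.5389, 0.1059, 0.1337]
eef_pos: [0.6437, 0.0137, 0.1351]
tamper [([0.639, 0.011, 0.1], 0.68)]
tamper_dish [([0.64, 0.008, -0.001], 0.56)]
row [-0.019 -0.007  0.654] turn 0.001 cur yaw 0.183 j6 1.41
```

```bash
python3 -m creep '0 -.02 -.01 .2 0;0 -.02 -.01 .4 0;0 -.02 -.01 .55 0;0 -.02 -.01 .62 0;0 -.02 -.01 .65 0;0 -.02 -.01 .66 0;0 -.02 -.01 .66 0'
python3 - <<'E'
from h import *
camera('side')
for t in ('tamper','tamper_dish'): print(t,[(np.round(d['at'],3).tolist(),round(d['conf'],2)) for d in spot_point(t,'side')])
E
```

```text
clock: 49.72
eef_pos: [0.6454, 0.0088, 0.0381]
tool_rot: [0.64, 0.768, 0.001, 0.001]
ft_force: [-0.8, -0.5, -4.6]
grip_width: 0.0334
grasp_force: 61.8
tamper [([0.642, 0.005, 0.004], 0.94)]
tamper_dish []
```

```bash
python3 -m creep '0 0 .0 .012 0;0 0 0 .012 0;.75 0 0 .012 0;.75 0 0 .012 0;.75 0 0 .012 0;.75 0 0 .012 0;.75 0 0 -.3 0;.75 0 0 -.6 0;1 0 0 -.95 0;1 0 0 -.95 0'; python3 -m creep '1 .8 -.7 0 0;1 .8 -.7 0 0;1 .8 -.7 0 0;1 .8 -.7 0 0;1 .8 -.7 0 0' |sed -n 2p
python3 - <<'E'
from h import *
t=camera('top');s=camera('side')
a=cv2.resize(t[110:290,160:500,::-1],(680,360),interpolation=cv2.INTER_CUBIC)[:,:680]; b=cv2.resize(s[110:310,200:400,::-1],(240,240),interpolation=cv2.INTER_CUBIC)
c=np.zeros((600,680,3),np.uint8); c[:360]=a; c[360:,:240]=b; cv2.imwrite('pics/f.png',c)
for q in('top','side'):
  for n in('tamper','tamper_dish','salt_shaker'): print(n,[(np.round(d['at'],3).tolist(),round(d['conf'],2)) for d in spot_point(n,q)])
E
```

```text
clock: 51.12
eef_pos: [0.6481, 0.0088, 0.1857]
tool_rot: [0.64, 0.768, 0.004, 0.004]
ft_force: [0.5, -0.0, -0.1]
grip_width: 0.0855
grasp_force: 0.0
eef_pos: [0.5202, 0.1078, 0.1792]
tamper [([0.652, 0.005, 0.005], 0.94)]
tamper_dish [([0.646, 0.004, 0.001], 0.8)]
salt_shaker [([0.37, -0.307, 0.001], 0.68)]
tamper [([0.64, 0.003, -0.0], 0.82)]
tamper_dish [([0.645, 0.007, 0.004], 0.53)]
salt_shaker [([0.367, -0.308, 0.0], 0.54)]
```

View pics/f.png

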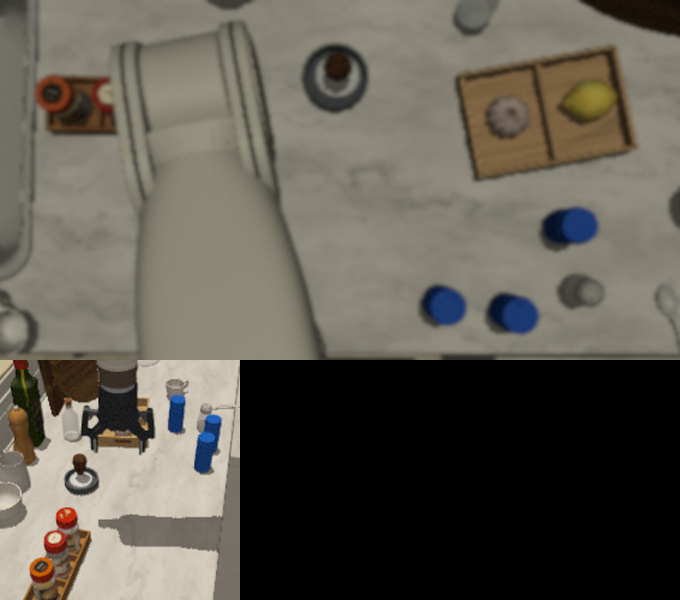

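The tamper stands in the dish (337,75), the garlic (508,117) and lemon (588,101) are one in each compartment, and the jars are in the rack. The salt shaker and the blue jars have not moved. Handing in.

```bash
python3 -c "
from h import *
print(ticket.job_done())"
```

```text
the job is handed in; nothing more can be done
None
```

The job is done and handed in: both spice jars stand upright in the rack's end bays, the lemon and garlic lie one in each crate compartment, the tamper stands in the dish and the salt shaker is untouched, after one extra try at gripping the lemon and one at the garlic.

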